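Hook the canister tray out from under the drying rack

TASK

Take the wooden-handled hook, reach it under the wire drying rack, drop its tip behind the tall back wall of the canister tray and drag the tray along its slide to the black buffer pad on the red stop bar. By feel, keep it pulled firmly against the pad for a second with about 12 newtons (never over 16), with both canisters left standing in it. Then unhook, leaving the tray there, and stand the hook back on the open bench as it stood, off the slide; touch the tray and canisters only with the hook and leave the two loose jars alone.

Things in the scene. Friction and masses are not known exactly. Their poses are not given: they have to be found in the camera images.
- hook: Hook tool, 120 g: wooden grip 80 (x) x 20 (y) x 36 mm (z), standing on the bench on its flat underside; origin at the underside's centre, z up. A 6 mm steel rod leaves the +x end, axis 28 mm above the underside, runs along +x to x = 190 mm and turns straight down, ending level with the underside. Grip from above across y near x = 15 mm, 50 N or more.
- hook_tip (a point): Bottom end of the hook's downturned end (6 mm thick, 25 mm long): at x = 190, y = 0, z = 0 mm of the hook's frame.
- slide: Fixed ware slide: base plate 184 x 156 mm on four 10 mm feet, its top 16 mm above the bench, x = -85 to +99 mm of its frame; origin at bench height, +x points inwards from the mouth, z up. Two rails along x, 32 mm high, leave a 124 mm channel. Over x = 33 to 97 mm stands a wire drying rack, legs 138 mm apart (y); the wires' underside is 122 mm above the bench.
- front_stop: Red stop bar fixed across the channel near its mouth, 10 (x) x 122 (y) x 14 mm (z); origin at the centre of its underside, on the base plate, axes like the slide's. Where it is clamped varies. In the middle of its inner face a rigid black buffer pad 30 mm wide stands out by 2 to 24 mm, set differently each time and not measured: the tray must be felt to meet it.
- stop_face (a point): Centre of the stop bar's inner (+x) face, 12 mm above the base plate, axes like the slide's.
- tray: Loose brown wooden tray in the channel, 62 (x) x 116 (y) mm, 0.4 to 0.65 kg, sliding with 2 to 5 N of friction; origin at the centre of its underside, axes about like the slide's. Floor 4 mm; front and side walls 20 mm high; back wall (+x end) 32 mm high, 5 mm thick, x = 26 to 31 mm. Starts 50 to 75 mm short of the stop bar; drag it along -x.
- tray_front (a point): Centre of the tray's outer front face, 12 mm above its underside; when home it rests on the pad, so 2 to 24 mm short of stop_face along x.
- tray_back (a point): Middle of the top edge of the tray's outer back face (x = 31, z = 32 mm of the tray's frame); the hook goes down just beyond it.
- canister_left: Film canister with grey-white body and black lid, 36 mm wide, 56 mm high, standing loose in the tray at about y = +32 mm; origin at the centre of its underside. A lane about 25 mm wide along the tray's middle is free for the hook's rod.
- canister_right: The other film canister, with a blue body, 36 mm wide, 56 mm high, standing loose in the tray at about y = -32 mm; origin at the centre of its underside.
- spice_jar: Loose bystander: clear spice jar, 45 mm wide, 80 mm high, standing on the bench; origin at the centre of its underside. Leave alone.
- small_jar: Loose bystander: clear jar with green lid, 54 mm wide, 92 mm high, standing on the bench; origin at the centre of its underside. Leave alone.
Mind the look-alikes: they are no part of the job. What is shaped like the canister_right but green or purple is not meant.

How it is judged (in metres and radians):
On the way, in this order (a step that is already met when the one before it is completed fails the run):
1. the hook's tip is down behind the tray's back wall while the tray is still away from the stop bar (x of hook_tip in the frame of tray between 0.031 and 0.065 m and z of hook_tip in the frame of tray below 0.027 m and y of hook_tip in the frame of tray between -0.05 and 0.05 m and x of tray_front in the frame of stop_face above 0.035 m), for 0.1 s.
2. the hook keeps the tray pulled against the stop bar with a force above 6 N for 0.5 s (x of hook_tip in the frame of tray between 0.031 and 0.065 m and z of hook_tip in the frame of tray below 0.027 m and y of hook_tip in the frame of tray between -0.05 and 0.05 m and x of tray_front in the frame of stop_face between 0 and 0.026 m and z of tray_front in the frame of stop_face between -0.006 and 0.006 m and angle between tray's own z axis and vertical below 0.06 rad and contact force between tray and front_stop above 6 N and contact force between hook and tray above 3 N), for 0.5 s.
At the end, for the whole second after the job is handed in: The tray lies flat, its front at most 26 mm from the stop bar's inner face; both canisters stand in it (within 0.15 rad); the hook stands upright (within 0.08 rad) on the bench top (underside at most 11 mm up), touching neither slide nor tray; all released and at rest (x of tray_front in the frame of stop_face between 0 and 0.026 m and z of tray_front in the frame of stop_face between -0.006 and 0.006 m and angle between tray's own z axis and vertical below 0.06 rad and angle between each of canister_left, canister_right's own z axis and vertical below 0.15 rad and z of each of canister_left, canister_right in the frame of tray below 0.012 m and x of canister_left in the frame of tray between -0.035 and 0.035 m and y of canister_left in the frame of tray between -0.058 and 0.058 m and linear speed of each of canister_left, canister_right below 0.02 m/s and x of canister_right in the frame of tray between -0.035 and 0.035 m and y of canister_right in the frame of tray between -0.058 and 0.058 m and linear speed of each of tray, hook below 0.01 m/s and height (world z) of hook between -0.004 and 0.011 m and angle between hook's own z axis and vertical below 0.08 rad and contact force between hook and slide below 0.1 N and contact force between hook and tray below 0.1 N).
It fails at once if the tray is pressed on the stop bar, or the hook on the tray, with over 19 N (contact force between tray and front_stop above 19 N or contact force between hook and tray above 19 N).
It fails at once if the hand or arm touches the tray or a canister (contact force between any of the fingers, the arm and tray above 0.3 N or contact force between any of the fingers, the arm and canister_left above 0.3 N or contact force between any of the fingers, the arm and canister_right above 0.3 N).
It fails at once if a canister is tipped (angle between any of canister_left, canister_right's own z axis and vertical above 0.5 rad).
It fails at once if a loose jar is moved more than 20 mm (distance of any of spice_jar, small_jar from where it was at the start of the episode above 0.02 m).
It also fails if it takes over 70 s, if anything falls off the work surface, if the arm or the gripper's body presses on something with over 40 N, if the wrist force passes 120 N, or if a joint passes its speed limit or range.

ROBOT

A 6-joint arm with a two-finger parallel gripper is mounted at the origin on the work surface; the furniture and walls round the work are solid. World frame = base frame: x ahead of the robot, y to its left, z up, the work surface at z = 0. Lengths are in m, angles in degrees, forces in N, time in s.
With the tool pointing down it reaches from about 0.3 to 0.75 m from the base axis. Payload 8.5 kg.
Tool frame: the origin (TCP) lies on the centre line of the jaws, within the pads' length; the fingertips stand 17 mm ahead of it and the grasp point (between the pads) lies 2 mm behind it (env.tcp_to_tips is the distance from the TCP to the fingertips, in m); z points along the fingers, y is the line along which they close (so a half turn about z gives the same grasp; the last joint's range is limited). The gripper opens to 85 mm and grips with 20 to 120 N. Pads are 22 mm wide; open, the fingers measure 114 mm over their backs; the gripper's body (76 mm by 85 mm) begins 54 mm behind the grasp point. The pads swing forward as they close: fully open they stand 13 mm farther back than shut.
Start: joints at [-88.482, 21.807, 74.336, -0, 83.858, -12.336], TCP at [0.132, -0.534, 0.222] pointing down, gripper open.
Joint ranges: [-178.18, 178.18], [-50.72, 133.34], [12.68, 142.11], [-81.47, 261.47], [9.98, 163.14], [-165.26, 165.26]. Speed limits (degrees/s): [136.94, 136.94, 180, 180, 180, 180].

INTERFACE

Orientations are given as a 3x3 rotation matrix whose columns are the frame's x, y, z axes.
In Python, from rig import env gives the robot as it stands. The module is installed in compiled form; this text tells all that it offers.
- The arm moves only by the shell command python3 -m pendant 'ROWS' [FORCE]. ROWS is JSON, a list of rows, each a list of 7 numbers: the opening, from 0 (shut) to 1 (fully open), then the shift along the tool's x, y, z in m, then the turn, a rotation vector about the tool's x, y, z in rad. A call has 1 to 5 rows; each row is the pose to reach, as a shift and turn from the pose commanded when the call began, along the tool's axes at that moment; what a row does not reach only later rows make up. A row lasts 1/8 s, in which the tool goes at most 62.5 mm and 10.7 degrees, less where a joint would pass 70% of its speed; a pose out of reach is approached as far as the arm can. A call with a gripper value outside its range is refused whole. The fingers move at their own pace and stop on an object; FORCE is the grip in N (left out, the last holds). Time passes only in rows, so rows that repeat a pose let the fingers close. It gives the time, the measured TCP pose, the force, the opening and the grip force at its end, in the units of the state.
- env.observe(): the state, without advancing time (a new reading comes with each control period).
- env.get_image(name): name is "side" or "top"; returns a dict with "image" (384x512x3 uint8, blue, green, red), "fx", "fy", "cx", "cy" (pixels), "pose" (4x4, takes a point from camera to world coordinates). Camera axes: x right, y up, looking along -z (the intrinsics and any distortion apply to the point x, -y, -z); pixel columns grow to the right and rows downward; lengths in m; the calibration is good to about 2 mm. A picture is of the moment at which its call begins. There is no depth.
- env.close_job(): hands the job in; it is judged then, once.
Trained networks look in the newest picture that a camera, given by its name, has taken for a name from the list of things; names that differ only in an ending like _2 or _b are one class to them, and where a whole thing is asked for, a point or a joint stands for the part that bears it (a point fixed in the world has none). Each returns a list of dicts, best first, with "conf" (0 to 1); they miss things now and then, are a little off and sometimes report something else, mostly with a low value. They report only what shows in the picture. A call takes as long as a camera call. They do not tell look-alikes from the thing itself.
- env.find_in(camera, thing): "bbox" ([centre column, centre row, width, height] in pixels, round what is visible of it).
- env.trace(camera, thing): "mask" (384x512 bool, what is visible of it) and "bbox" ([centre column, centre row, width, height] in pixels, round what is visible of it).
- env.tip_of(camera, thing): "centre" ([column, row] in pixels: a listed point, or the origin of a listed thing).
The state is a dict: "time_s": time; "q": joint angles; "qvel": joint speeds; "joint_efforts": joint torques, N m; "position": TCP position; "tool_rot": TCP orientation; "ft_force": force on the tool from outside, world axes, zero at the start; "wrist_torque": the same for the moment, N m; "grip_width": finger opening in m; "gripper_force": force on a finger pad.
Only numpy, scipy, OpenCV 4.12 (cv2) and the standard library are available. Lean on these libraries where they do the work, as an engineer would, in place of code of your own. Each camera call takes 0.05 s, during which the arm holds its last target. There are 200 camera calls.

## Working session

There is one attempt and no reset: what is moved stays moved. The work goes in short steps, Python scripts to look and compute and a shell command to move; the robot and the scene stay as the last step left them, time stands still between calls to the robot, and variables do not carry over. Pictures are saved under pics/ and viewed, at most 10 in all, crops included, and the job is handed in when it is done.

```bash
mkdir -p pics; cat > h.py <<'E'
import numpy as np, cv2
from rig import env
def ray(im,px):
    K=np.array([[im["fx"],0,im["cx"]],[0,im["fy"],im["cy"]],[0,0,1]])
    d=np.linalg.inv(K)@np.array([px[0],px[1],1.]); d=np.array([d[0],-d[1],-d[2]])
    P=np.array(im["pose"]); return P[:3,3],P[:3,:3]@d
def at_z(im,px,z):
    o,d=ray(im,px); return o+d*(z-o[2])/d[2]
def tri(a,b):
    A=[];B=[]
    M=np.zeros((3,3));v=np.zeros(3)
    for o,d in (a,b):
        d=d/np.linalg.norm(d);Q=np.eye(3)-np.outer(d,d);M+=Q;v+=Q@o
    return np.linalg.solve(M,v)
def proj(im,p):
    P=np.array(im["pose"]);c=P[:3,:3].T@(np.array(p)-P[:3,3]);return im["cx"]+im["fx"]*c[0]/-c[2],im["cy"]-im["fy"]*c[1]/-c[2]
E
python3 - <<'E'
from h import *
np.set_printoptions(precision=4,suppress=True)
I={}
for c in("top","side"):
    im=env.get_image(c);I[c]=im;cv2.imwrite(f"pics/{c}0.png",im["image"])
    print(c,{k:v for k,v in im.items() if k not in("image","pose")},np.array(im["pose"]))
for t in("hook","hook_tip","slide","front_stop","stop_face","tray","tray_front","tray_back","canister_left","canister_right","spice_jar","small_jar"):
    r={}
    for c in I:
        l=env.tip_of(c,t)
        print(t,c,[(np.round(x["centre"],1).tolist(),round(x["conf"],2)) for x in l[:4]])
        if l:r[c]=ray(I[c],l[0]["centre"])
    if len(r)==2:print("   tri",tri(*r.values()))
s=env.observe();print(s["tool_rot"],s["position"],s["ft_force"])
E
```

```text
top {'fx': 347.4047998818007, 'fy': 347.4047998818007, 'cx': 253.30361834767695, 'cy': 190.4159484745289} [[ 0.0111  0.9973 -0.0728  0.4046]
 [-0.9999  0.0111 -0.     -0.093 ]
 [ 0.0008  0.0728  0.9973  1.2413]
 [ 0.      0.      0.      1.    ]]
side {'fx': 369.53839598453396, 'fy': 369.53839598453396, 'cx': 267.17889382235796, 'cy': 195.31876015294435} [[ 0.8243  0.3412 -0.4517 -0.1285]
 [-0.5658  0.4693 -0.678  -0.9804]
 [-0.0193  0.8145  0.5799  0.8474]
 [ 0.      0.      0.      1.    ]]
hook top [([179.6, 211.5], 0.79)]
hook side []
hook_tip top [([235.5, 202.1], 0.56)]
hook_tip side []
slide top [([320.1, 177.0], 0.74)]
slide side [([329.0, 239.8], 0.8)]
   tri [ 0.546  -0.3313  0.0088]
front_stop top [([308.7, 183.5], 0.44), ([136.0, 198.0], 0.2)]
front_stop side [([309.6, 235.6], 0.57), ([180.5, 177.0], 0.33)]
   tri [ 0.5138 -0.2844  0.0122]
stop_face top [([307.3, 187.3], 0.45)]
stop_face side [([310.4, 232.6], 0.65), ([331.1, 234.9], 0.61)]
   tri [ 0.5065 -0.2824  0.0261]
tray top [([332.2, 170.3], 0.63)]
tray side [([341.1, 242.9], 0.56)]
   tri [ 0.5669 -0.3712  0.0143
[... 238 characters left out ...]
eft top [([324.3, 163.7], 0.56)]
canister_left side [([342.6, 234.9], 0.43)]
   tri [ 0.5932 -0.3452  0.016 ]
canister_right top [([365.3, 152.7], 0.64), ([336.2, 175.6], 0.46), ([369.2, 174.9], 0.44)]
canister_right side [([339.1, 245.2], 0.72), ([372.3, 276.5], 0.68), ([344.4, 233.1], 0.68), ([385.9, 257.2], 0.49)]
   tri [ 0.5681 -0.435   0.0753]
spice_jar top [([133.6, 198.1], 0.78), ([308.2, 188.9], 0.71)]
spice_jar side []
small_jar top [([331.6, 170.1], 0.68), ([129.1, 243.6], 0.6)]
small_jar side [([184.5, 175.8], 0.6)]
   tri [ 0.3287 -0.2382  0.3785]
[[ 0.9709  0.2395 -0.    ]
 [ 0.2395 -0.9709 -0.    ]
 [-0.      0.     -1.    ]] [ 0.1317 -0.534   0.2217] [ 1.3154 -0.1086 -0.2398]
```

View pics/top0.png

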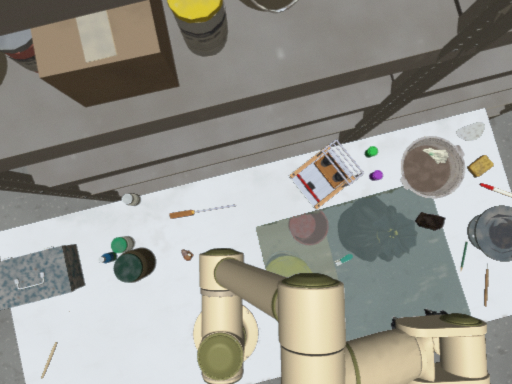

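View pics/side0.png

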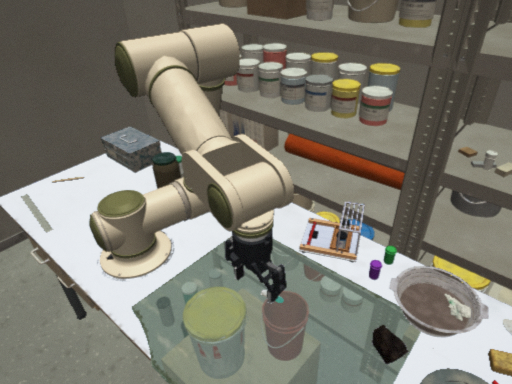

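```bash
python3 - <<'E'
import cv2,numpy as np
t=cv2.imread("pics/top0.png");s=cv2.imread("pics/side0.png")
a=cv2.resize(t[135:215,280:380],None,fx=5,fy=5,interpolation=cv2.INTER_CUBIC)
b=cv2.resize(s[195:275,290:375],(425,400),interpolation=cv2.INTER_CUBIC)
c=cv2.resize(t[195:230,160:245],None,fx=5,fy=5,interpolation=cv2.INTER_CUBIC)
o=np.zeros((600,800,3),np.uint8)
o[:400,:400]=cv2.resize(a,(500,400))[:, :400] if 0 else cv2.resize(t[135:215,285:365],(400,400),interpolation=cv2.INTER_CUBIC)
o[:400,400:800]=cv2.resize(s[195:275,295:375],(400,400),interpolation=cv2.INTER_CUBIC)
o[410:585,:425]=c
cv2.imwrite("pics/crop1.png",o)
E
```

```text
(no output)
```

View pics/crop1.png

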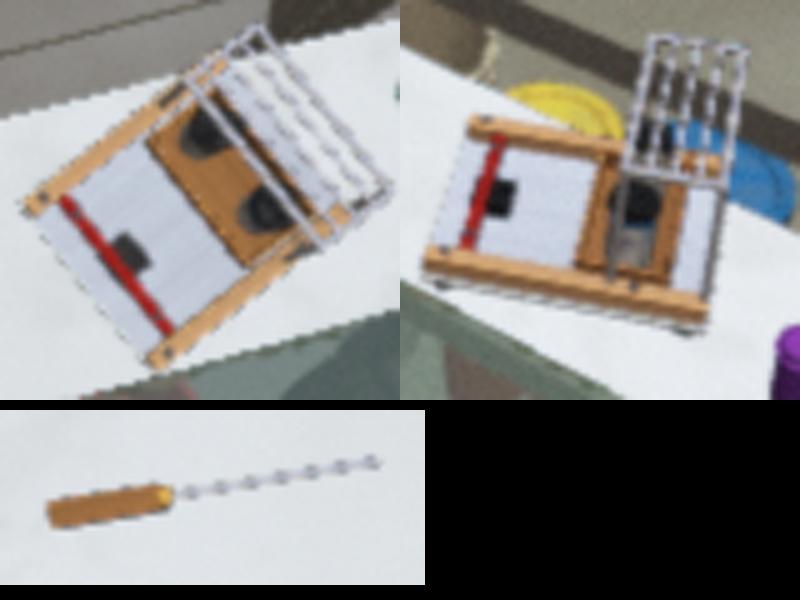

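```bash
python3 - <<'E'
from h import *
np.set_printoptions(precision=4,suppress=True)
I={c:env.get_image(c) for c in("top","side")}
T=lambda u,v:ray(I["top"],(285+(u+.5)/5-.5,135+(v+.5)/5-.5))
S=lambda u,v:ray(I["side"],(295+(u-400+.5)/5-.5,195+(v+.5)/5-.5))
H=lambda u,v,z:at_z(I["top"],(160+(u+.5)/5-.5,195+(v-410+.5)/5-.5),z)
for n,a,b in (("barL",(68,200),(497,140)),("barR",(168,328),(470,245)),("railL mouth corner",(37,207),(473,122)),("railR mouth",(160,358),(428,256)),
 ("tray FL top",(150,140),(597,163)),("tray FR top",(252,265),(578,268)),("pad far",(128,232),(513,182)),("lidR",(265,205),(634,203)),("rack corner near mouth R",(318,245),(622,175)),("rack L mouth",(195,78),(652,45))):
    print(n,tri(T(*a),S(*b)))
print("hook grip ends z36",H(48,514,.034),H(166,495,.034),"centre",H(107,505,.036),"tip rod z28",H(376,462,.028))
E
```

```text
barL [ 0.5505 -0.25    0.0264]
barR [ 0.4634 -0.3214  0.0287]
railL mouth corner [ 0.5456 -0.2283  0.0303]
railR mouth [ 0.4394 -0.314   0.0271]
tray FL top [ 0.5928 -0.3073  0.0244]
tray FR top [ 0.5064 -0.379   0.0295]
pad far [ 0.5283 -0.292   0.0289]
lidR [ 0.546  -0.3809  0.0647]
rack corner near mouth R [ 0.5124 -0.4008  0.1191]
rack L mouth [ 0.6188 -0.3195  0.1209]
hook grip ends z36 [0.4027 0.1975 0.034 ] [0.4167 0.1161 0.034 ] centre [0.4093 0.1564 0.036 ] tip rod z28 [ 0.4414 -0.0289  0.028 ]
```

```bash
cat >> h.py <<'E'
from scipy.spatial.transform import Rotation as R
def go(x,y,z,ang=None):
    "tool-axes shift and tool-z turn to reach world TCP x,y,z with tool x axis at ang deg, pointing down"
    s=env.observe();M=np.array(s["tool_rot"]);p=np.array(s["position"])
    t=M.T@(np.array([x,y,z])-p)
    r=np.zeros(3)
    if ang is not None:
        a=np.radians(ang);G=np.array([[np.cos(a),np.sin(a),0],[np.sin(a),-np.cos(a),0],[0,0,-1]])
        r=R.from_matrix(M.T@G).as_rotvec()
    print("shift",np.round(t,4),"turn",np.round(r,4),"pos",np.round(p,4),"ft",np.round(s["ft_force"],2),"t",s["time_s"],"grip",s["grip_width"])
E
python3 -m pendant '[[1,0.029,-0.039,0,0,0,-0.1],[1,0.058,-0.078,0,0,0,-0.2],[1,0.087,-0.117,0,0,0,-0.3],[1,0.116,-0.156,0,0,0,-0.4],[1,0.145,-0.195,0,0,0,-0.5]]' 60
python3 -c "
from h import *
go(.412,.1416,.2,99.8)"
```

```text
time_s: 2.02
position: [0.2261, -0.3085, 0.2218]
tool_rot: [[0.735, 0.678, 0.0], [0.678, -0.735, -0.0], [-0.0, 0.0, -1.0]]
ft_force: [-0.1, -0.1, 0.1]
grip_width: 0.0855
gripper_force: 0.0
shift [ 0.4417 -0.205   0.0217] turn [ 4.000e-04  3.000e-04 -9.971e-01] pos [ 0.2261 -0.3085  0.2218] ft [-0.1  -0.05  0.11] t 2.025 grip 0.08550840992274931
```

```bash

python3 -m pendant '[[1,0.048,-0.0,0,0,0,-0.1],[1,0.096,-0.0,0,0,0,-0.2],[1,0.142,-0.02,0,0,0,-0.3],[1,0.187,-0.04,0,0,0,-0.4],[1,0.23,-0.062,0,0,0,-0.5]]'
python3 -c "
from h import *
go(.412,.1416,.2,99.8)"
```

```text
time_s: 2.65
position: [0.354, -0.1074, 0.2219]
tool_rot: [[0.32, 0.947, 0.001], [0.947, -0.32, -0.0], [-0.0, 0.001, -1.0]]
ft_force: [0.2, -0.4, 0.1]
grip_width: 0.0854
gripper_force: 0.0
shift [ 0.2544 -0.0247  0.0219] turn [ 7.000e-04  3.000e-04 -4.968e-01] pos [ 0.354  -0.1074  0.2219] ft [ 0.21 -0.4   0.11] t 2.65 grip 0.08538881034245513
```

```bash

python3 -m pendant '[[1,0.05,-0.005,0,0,0,-0.1],[1,0.1,-0.01,0,0,0,-0.2],[1,0.15,-0.015,0.01,0,0,-0.3],[1,0.20,-0.02,0.02,0,0,-0.4],[1,0.2544,-0.0247,0.022,0,0,-0.497]]'
python3 -m pendant '[[1,0,0,0,0,0,0]]'
python3 - <<'E'
from h import *
np.set_printoptions(precision=4,suppress=True)
go(.412,.1416,.2,99.8)
I={}
for c in("top","side"):
    I[c]=env.get_image(c);cv2.imwrite(f"pics/{c}1.png",I[c]["image"])
for t in("hook","hook_tip","tray","tray_back","tray_front","stop_face","slide","front_stop"):
    r={}
    for c in I:
        l=env.tip_of(c,t); print(t,c,[(np.round(x["centre"],1).tolist(),round(x["conf"],2)) for x in l[:2]])
        if l:r[c]=ray(I[c],l[0]["centre"])
    if len(r)==2:print("  ",tri(*r.values()))
s=I["side"]["image"];u,v=proj(I["side"],(.42,.1,.03));print(u,v)
u0,v0=int(u)-50,int(v)-40
print(u0,v0)
cv2.imwrite("pics/crop2.png",cv2.resize(s[v0:v0+75,u0:u0+100],(800,600),interpolation=cv2.INTER_CUBIC))
E
```

```text
time_s: 3.28
position: [0.4123, 0.1416, 0.1994]
tool_rot: [[-0.17, 0.985, -0.0], [0.985, 0.17, -0.0], [-0.0, -0.0, -1.0]]
ft_force: [1.3, -0.8, -0.8]
grip_width: 0.0855
gripper_force: 0.0
time_s: 3.4
position: [0.4123, 0.1427, 0.1994]
tool_rot: [[-0.173, 0.985, -0.0], [0.985, 0.173, 0.0], [0.0, -0.0, -1.0]]
ft_force: [-0.3, -0.3, 0.3]
grip_width: 0.0857
gripper_force: 0.0
shift [-0.001  -0.0005 -0.0006] turn [-0.0002 -0.0004  0.0029] pos [0.4123 0.1427 0.1994] ft [-0.29 -0.27  0.34] t 3.4 grip 0.085657156776469
hook top [([182.3, 211.1], 0.55)]
hook side [([223.9, 186.2], 0.51)]
   [0.4186 0.1576 0.0081]
hook_tip top [([234.9, 203.8], 0.47)]
hook_tip side [([252.5, 208.0], 0.54), ([179.8, 178.0], 0.46)]
   [ 0.4436 -0.0259 -0.0008]
tray top [([331.1, 171.0], 0.85)]
tray side [([341.6, 240.5], 0.76), ([351.1, 232.6], 0.25)]
   [ 0.5664 -0.3678  0.0219]
tray_back top [([339.5, 164.9], 0.61)]
tray_back side [([340.1, 248.1], 0.59), ([352.5, 232.2], 0.51)]
   [ 0.5723 -0.3881  0.0063]
tray_front top [([324.7, 179.3], 0.73), ([309.5, 185.8], 0.33)]
tray_front side [([332.2, 234.6], 0.51)]
   [ 0.5383 -0.3437  0.0437]
stop_face top [([308.2, 190.0], 0.55)]
stop_face side [([312.2, 229.6], 0.66), ([351.3, 229.8], 0.36)]
   [ 0.5011 -0.2867  0.0439]
slide top [([320.1, 175.8], 0.76)]
slide side [([330.2, 239.2], 0.63)]
   [ 0.5506 -0.3315  0.0091]
front_stop top [([310.2, 187.8], 0.66)]
front_stop side [([225.3, 188.4], 0.69), ([310.6, 233.3], 0.5)]
   [ 0.3749 -0.2108  0.2558]
230.75652909766154 188.10514196163146
180 148
```

View pics/crop2.png

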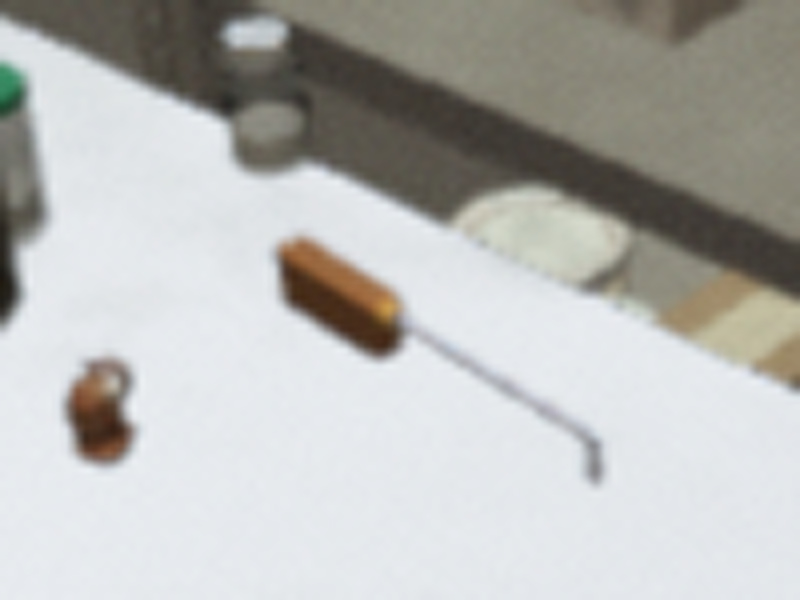

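The side crop shows the hook standing free: grip top from (300,243) to (395,305) in the crop, tip at (595,480).

```bash
python3 - <<'E'
from h import *
np.set_printoptions(precision=4,suppress=True)
I=env.get_image("side")
f=lambda u,v,z:at_z(I,(180+(u+.5)/8-.5,148+(v+.5)/8-.5),z)
print("tip",f(595,482,0),"elbow",f(596,440,.028),"rear top mid",f(291,248,.036),"front top mid",f(392,308,.036),"front bottom near",f(380,355,0))
E
```

```text
tip [ 0.4451 -0.0273 -0.    ] elbow [ 0.444 -0.032  0.028] rear top mid [0.4015 0.1876 0.036 ] front top mid [0.4161 0.1096 0.036 ] front bottom near [0.4144 0.1246 0.    ]
```

```bash

python3 -m pendant '[[1,0,0,0.04,0,0,0],[1,0,0,0.08,0,0,0],[1,0,0,0.12,0,0,0],[1,0,0,0.155,0,0,0],[1,0,0,0.177,0,0,0]]'
python3 -m pendant '[[0.2,0,0,0,0,0,0],[0,0,0,0,0,0,0],[0,0,0,0,0,0,0],[0,0,0,0,0,0,0],[0,0,0,0,0,0,0]]' 70
python3 -m pendant '[[0,0,0,0,0,0,0],[0,0,0,0,0,0,0]]'
```

```text
time_s: 4.97
position: [0.4119, 0.1399, 0.0213]
tool_rot: [[-0.167, 0.986, -0.002], [0.986, 0.167, -0.0], [0.0, -0.002, -1.0]]
ft_force: [0.7, 0.4, 0.1]
grip_width: 0.0857
gripper_force: 0.0
time_s: 5.6
position: [0.413, 0.14, 0.0237]
tool_rot: [[-0.167, 0.986, 0.002], [0.986, 0.167, 0.0], [-0.0, 0.002, -1.0]]
ft_force: [0.1, -0.5, 8.3]
grip_width: 0.0166
gripper_force: 68.3
time_s: 5.85
position: [0.413, 0.14, 0.0237]
tool_rot: [[-0.167, 0.986, 0.002], [0.986, 0.167, 0.0], [-0.0, 0.002, -1.0]]
ft_force: [-0.0, -0.0, 7.0]
grip_width: 0.0164
gripper_force: 68.3
```

```bash

python3 -m pendant '[[0,0,0,-0.02,0,0,0],[0,0,0,-0.05,0,0,0],[0,0,0,-0.08,0,0,0],[0,0,0,-0.08,0,0,0],[0,0,0,-0.08,0,0,0]]'
python3 - <<'E'
from h import *
np.set_printoptions(precision=4,suppress=True)
I={}
s=env.observe();print(s["position"],s["ft_force"],s["wrist_torque"])
for c in("top","side"):
    I[c]=env.get_image(c);r=[]
    for t in("hook","hook_tip"):
        l=env.tip_of(c,t); print(t,c,[(np.round(x["centre"],1).tolist(),round(x["conf"],2)) for x in l[:2]])
t=I["top"]["image"];s=I["side"]["image"]
o=np.zeros((600,800,3),np.uint8)
o[:,:400]=cv2.resize(t[175:235,210:250],(400,600),interpolation=cv2.INTER_CUBIC)
o[:,400:]=cv2.resize(s[130:220,210:270],(400,600),interpolation=cv2.INTER_CUBIC)
cv2.imwrite("pics/crop3.png",o)
E
```

```text
time_s: 6.48
position: [0.4118, 0.1399, 0.1022]
tool_rot: [[-0.167, 0.986, -0.001], [0.986, 0.167, -0.0], [0.0, -0.001, -1.0]]
ft_force: [0.0, 0.7, -1.3]
grip_width: 0.0165
gripper_force: 68.5
[0.4118 0.1399 0.1022] [ 0.0363  0.6996 -1.2667] [-0.0431 -0.0199 -0.0009]
hook top [([135.7, 199.4], 0.65)]
hook_tip top [([232.7, 205.1], 0.59), ([329.0, 172.6], 0.21)]
hook side [([220.1, 173.9], 0.75)]
hook_tip side []
```

View pics/crop3.png

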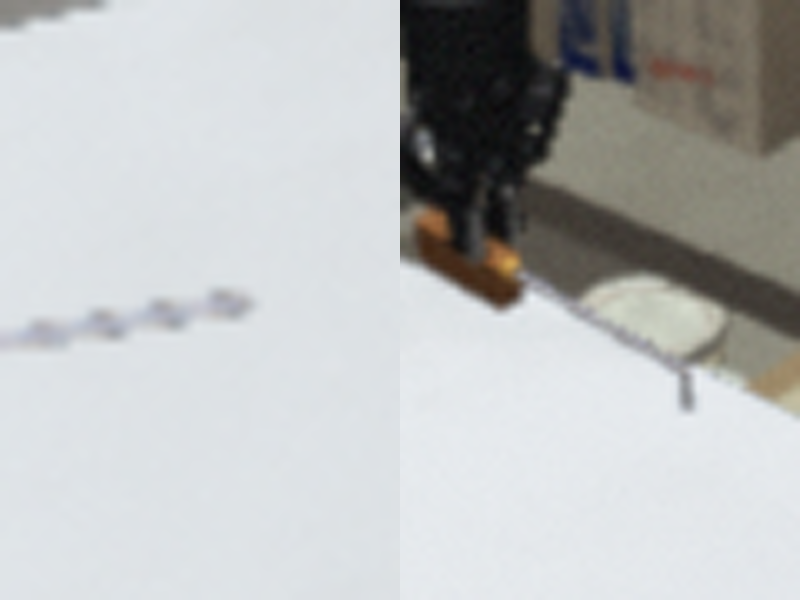

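The hook hangs level in the jaws; rod end at top pixel (233.5,205.3), tip at side pixel (253,191).

```bash
python3 - <<'E'
from h import *
np.set_printoptions(precision=4,suppress=True)
I={c:env.get_image(c) for c in("top","side")}
print(at_z(I["top"],(210+23.5-.45,175+30.3-.45),.107),at_z(I["side"],(253-.4,191-.4),.0785),at_z(I["side"],(210+288/6.667-.4,130+368/6.667-.4),.1065))
print(tri(ray(I["top"],(233.1,204.9)),ray(I["side"],(210+288/6.667-.4,130+368/6.667-.4))))
E
```

```text
[ 0.4394 -0.0274  0.107 ] [ 0.4442 -0.0255  0.0785] [ 0.4438 -0.0297  0.1065]
[ 0.4414 -0.0288  0.1068]
```

```bash
cat > rect.py <<'E'
from h import *
def rect(im,yaw,o,z,sc=3.5):
    c,s=np.cos(np.radians(yaw)),np.sin(np.radians(yaw))
    # output pixel (u,v): slide x=-100+u/sc, y=80-v/sc (mm)
    src=[];dst=[]
    for X,Y in((-.1,.08),(.11,.08),(.11,-.08),(-.1,-.08)):
        p=(o[0]+c*X-s*Y,o[1]+s*X+c*Y,z);src.append(proj(im,p));dst.append(((X+.1)*1e3*sc,(.08-Y)*1e3*sc))
    return cv2.warpPerspective(im["image"],cv2.getPerspectiveTransform(np.float32(src),np.float32(dst)),(int(210*sc),int(160*sc)),flags=cv2.INTER_CUBIC)
E
python3 - <<'E'
from rect import *
ims=[]
for c in("top","side"):
    im=env.get_image(c)
    r=rect(im,-51.5,(.5465,-.3368),.032);ims.append(r)
    hsv=cv2.cvtColor(r,cv2.COLOR_BGR2HSV)
    m=(hsv[...,0]>8)&(hsv[...,0]<20)&(hsv[...,1]>70)&(hsv[...,2]>185)
    for n,band in(("L",slice(0,110)),("R",slice(450,560))):
        v,u=np.nonzero(m[band]);v=v+band.start
        k=u<400;p=np.polyfit(u[k],v[k],1);print(c,n,k.sum(),"slope deg (image down)",np.degrees(np.arctan(p[0])),"y mm at x=-50:",80-np.polyval(p,175)/3.5,"umin x",-100+np.percentile(u,1)/3.5)
    red=((hsv[...,0]<6)|(hsv[...,0]>174))&(hsv[...,1]>130)
    v,u=np.nonzero(red);p=np.polyfit(v,u,1);print(c,"red x",-100+u.mean()/3.5,"y",80-v.mean()/3.5,"slope",np.degrees(np.arctan(p[0])),"ext y",80-np.percentile(v,[1,99])/3.5,"ext x",-100+np.percentile(u,[5,95])/3.5)
    for X in range(-100,111,10):cv2.line(r,(int((X+100)*3.5),0),(int((X+100)*3.5),8 if X%50 else 20),(0,0,255),1)
    cv2.line(r,(0,280),(735,280),(0,255,0),1)
o=np.vstack([cv2.resize(i,(394,300),interpolation=cv2.INTER_AREA) for i in ims])
cv2.imwrite("pics/rect.png",np.vstack([i[40:-40] for i in ims])[:,:] if 0 else cv2.resize(np.vstack(ims),(393,600),interpolation=cv2.INTER_AREA))
cv2.imwrite("pics/rect_top.png",ims[0])
E
```

```text
top L 13667 slope deg (image down) -0.09038228563332665 y mm at x=-50: 69.43517890428855 umin x -88.85714285714286
top R 12374 slope deg (image down) -0.31824092742493165 y mm at x=-50: -68.72673464200966 umin x -88.0
top red x -67.61245655023077 y 0.48977149695140554 slope 0.19435689147750873 ext y [ 59.71428571 -57.71428571] ext x [-71.14285714 -63.42857143]
side L 10835 slope deg (image down) -0.3836571772632469 y mm at x=-50: 67.34345381707156 umin x -85.42857142857143
side R 11952 slope deg (image down) -0.38949596320467605 y mm at x=-50: -70.06124873605785 umin x -84.57142857142857
side red x -63.17251362842014 y -0.9986697618612936 slope 0.3527627914437511 ext y [ 54.85714286 -59.14285714] ext x [-67.14285714 -58.85714286]
```

View pics/rect_top.png

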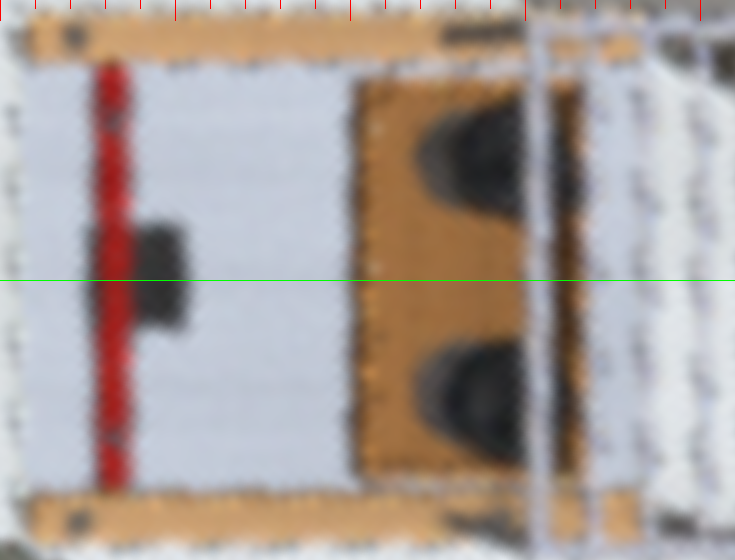

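```bash
python3 -c "
from h import *
go(.3642,-.110,.1022,128.8)"
```

```text
shift [-0.2383 -0.0892  0.0004] turn [-3.000e-04 -1.000e-04 -5.092e-01] pos [0.4123 0.1399 0.1026] ft [-0.61 -0.14 -1.38] t 6.975 grip 0.01682065078055299
```

```bash

python3 -m pendant '[[0,-0.048,-0.018,0,0,0,-0.1],[0,-0.096,-0.036,0,0,0,-0.2],[0,-0.144,-0.054,0,0,0,-0.3],[0,-0.192,-0.072,0,0,0,-0.41],[0,-0.2383,-0.0892,0,0,0,-0.509]]'
python3 -m pendant '[[0,0,0,0,0,0,0],[0,0,0,0,0,0,0]]'
python3 - <<'E'
from rect import *
go(.3642,-.110,.1022,128.8)
im=env.get_image("top")
r=rect(im,-51.2,(.5465,-.3368),.107);print(np.round(proj(im,(.471,-.243,.107)),1))
print(env.tip_of("top","hook_tip")[:2])
# estimated positions of rod along slide in world at z=.107
for k in (0,1):
    pass
im2=env.get_image("side")
print(np.round(proj(im2,(.4713,-.243,.0785)),1),env.tip_of("side","hook_tip")[:2])
t=im["image"];s=im2["image"]
o=np.hstack([cv2.resize(t[165:215,245:315],(400,286),interpolation=cv2.INTER_CUBIC),cv2.resize(s[180:230,255:325],(400,286),interpolation=cv2.INTER_CUBIC)])
cv2.imwrite("pics/crop4.png",o)
E
```

```text
time_s: 7.6
position: [0.3638, -0.1117, 0.1029]
tool_rot: [[-0.629, 0.777, 0.001], [0.777, 0.629, -0.0], [-0.001, 0.0, -1.0]]
ft_force: [1.8, 0.7, -0.7]
grip_width: 0.0164
gripper_force: 68.6
time_s: 7.85
position: [0.364, -0.1096, 0.1027]
tool_rot: [[-0.625, 0.78, -0.0], [0.78, 0.625, 0.0], [0.001, 0.0, -1.0]]
ft_force: [0.5, 0.4, -1.3]
grip_width: 0.0163
gripper_force: 68.7
shift [-0.0004 -0.0001  0.0005] turn [ 0.0001 -0.0005 -0.0015] pos [ 0.364  -0.1096  0.1027] ft [ 0.5   0.44 -1.3 ] t 7.85 grip 0.01634154046318109
[299.1 195.9]
[{'centre': [135.1, 199.4], 'conf': 0.59}, {'centre': [297.1, 193.5], 'conf': 0.43}]
[295.1 218.3] [{'centre': [293.3, 217.5], 'conf': 0.69}]
```

View pics/crop4.png

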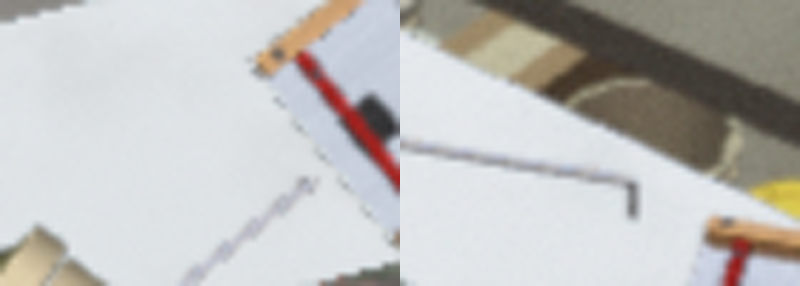

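The rod end lies within 1 px of where I predicted in both views; going in.

```bash

python3 -m pendant '[[0,-0.04,0,0,0,0,0],[0,-0.08,0,0,0,0,0],[0,-0.12,0,0,0,0,0],[0,-0.16,0,0,0,0,0],[0,-0.196,0,0,0,0,0]]'
python3 -m pendant '[[0,0,0,0,0,0,0],[0,0,0,0,0,0,0],[0,0,0,0,0,0,0]]'
python3 - <<'E'
from rect import *
o=np.array((.5465,-.3368));e=np.array((.6266,-.7793))
t=o+e*.0765+0;T=t-e*.171
go(T[0],T[1],.1022,128.8)
im=env.get_image("top");im2=env.get_image("side")
print(np.round(proj(im,(*t,.107)),1),np.round(proj(im2,(*t,.0785)),1))
r=rect(im,-51.2,(.5465,-.3368),.107,3.5);r2=rect(im2,-51.2,(.5465,-.3368),.107,3.5)
cv2.imwrite("pics/ins.png",cv2.resize(np.hstack([r,r2]),(800,305),interpolation=cv2.INTER_AREA))
E
```

```text
time_s: 8.68
position: [0.4882, -0.2629, 0.1025]
tool_rot: [[-0.627, 0.779, -0.0], [0.779, 0.627, 0.0], [0.0, -0.0, -1.0]]
ft_force: [1.1, -0.1, -1.6]
grip_width: 0.0167
gripper_force: 68.7
time_s: 9.05
position: [0.4866, -0.2616, 0.1028]
tool_rot: [[-0.627, 0.779, -0.0], [0.779, 0.627, 0.0], [0.001, -0.0, -1.0]]
ft_force: [0.1, 0.5, -0.8]
grip_width: 0.0163
gripper_force: 68.7
shift [-0.0016 -0.0004  0.0006] turn [-0.0001 -0.0006  0.0007] pos [ 0.4866 -0.2616  0.1028] ft [ 0.15  0.47 -0.81] t 9.05 grip 0.016265785255721973
[345.7 159. ] [355.9 228.7]
```

View pics/ins.png

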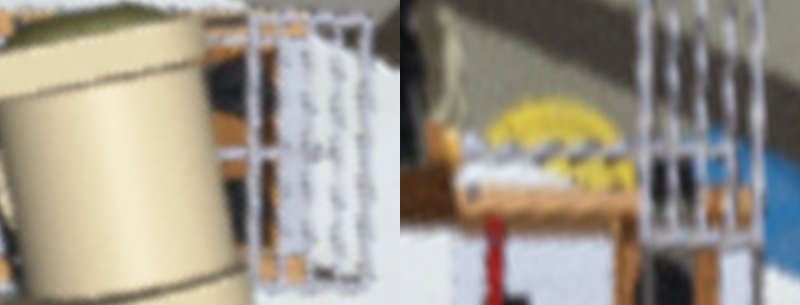

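```bash

python3 -m pendant '[[0,-0.006,0,0,0,0,0],[0,-0.006,0,0,0,0,0]]'
python3 - <<'E'
from rect import *
s=env.observe();p=np.array(s["position"]);M=np.array(s["tool_rot"])
tip=p-.171*M[:,0]+np.array([0,0,-.0237]);print("tip",np.round(tip,4), "slide X",(tip[:2]-(.5465,-.3368))@np.array((.6266,-.7793)))
out=[]
for c in("top","side"):
    im=env.get_image(c)
    for n,z in(("hook_tip",0),("tray_back",0),("tray",0)):
        print(c,n,[(np.round(x["centre"],1).tolist(),round(x["conf"],2)) for x in env.tip_of(c,n)[:3]])
    e=tip+[0,0,.028];u,v=proj(im,e);print(c,"elbow",u,v,"tip",proj(im,tip))
    u0,v0=int(u)-25,int(v)-25
    k=cv2.resize(im["image"][v0:v0+50,u0:u0+50],(400,400),interpolation=cv2.INTER_CUBIC)
    cv2.drawMarker(k,(int((u-u0+.5)*8),int((v-v0+.5)*8)),(0,0,255),cv2.MARKER_TILTED_CROSS,14,1)
    b=np.array((.5465,-.3368))+.0645*np.array((.6266,-.7793));yv=np.array((.7793,.6266))
    for Y in(-.055,0,.055):
        q=b+Y*yv;a=proj(im,(*q,.048));cv2.drawMarker(k,(int((a[0]-u0+.5)*8),int((a[1]-v0+.5)*8)),(0,255,0),cv2.MARKER_CROSS,14,1)
    out.append(k)
cv2.imwrite("pics/ins2.png",np.hstack(out))
E
```

```text
time_s: 9.4
position: [0.491, -0.2678, 0.1028]
tool_rot: [[-0.626, 0.78, 0.0], [0.78, 0.626, -0.0], [-0.0, 0.0, -1.0]]
ft_force: [-0.5, 0.1, -0.8]
grip_width: 0.0164
gripper_force: 68.7
tip [ 0.5981 -0.4011  0.0792] slide X 0.08240501762024713
top hook_tip [([344.3, 158.9], 0.36)]
top tray_back [([340.0, 163.1], 0.4)]
top tray [([330.2, 169.8], 0.39)]
top elbow 347.14530774463276 157.95944483168188 tip (np.float64(344.9047414750746), np.float64(159.33554219177387))
side hook_tip [([355.9, 230.9], 0.65)]
side tray_back [([351.1, 235.6], 0.75), ([359.9, 231.1], 0.43)]
side tray [([340.6, 241.9], 0.71), ([342.8, 232.4], 0.44)]
side elbow 358.88752708101015 222.03501912830276 tip (np.float64(357.782111438377), np.float64(228.8876637627865))
```

View pics/ins2.png

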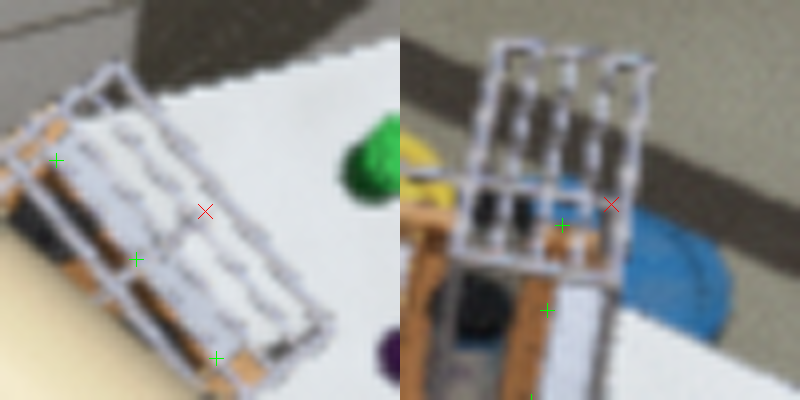

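Rod end visible ~4 mm short of the mark but ~14 mm beyond the tray's back edge; wall and rod are clear. Lowering.

```bash

python3 -m pendant '[[0,0,0,0.012,0,0,0],[0,0,0,0.024,0,0,0],[0,0,0,0.036,0,0,0],[0,0,0,0.045,0,0,0],[0,0,0,0.045,0,0,0]]'
python3 -m pendant '[[0,0,0,0,0,0,0],[0,0,0,0,0,0,0],[0,0,0,0,0,0,0]]'
python3 - <<'E'
from h import *
s=env.observe();M=np.array(s["tool_rot"]);print(s["position"],"tool-frame F",np.round(M.T@s["ft_force"],2),np.round(s["wrist_torque"],3))
E
```

```text
time_s: 10.42
position: [0.4905, -0.2672, 0.0569]
tool_rot: [[-0.626, 0.779, -0.001], [0.779, 0.626, 0.001], [0.002, -0.0, -1.0]]
ft_force: [0.1, -0.0, -1.2]
grip_width: 0.0166
gripper_force: 68.7
time_s: 10.8
position: [0.4908, -0.2675, 0.058]
tool_rot: [[-0.626, 0.779, 0.0], [0.779, 0.626, -0.0], [-0.001, 0.0, -1.0]]
ft_force: [-0.6, -0.4, -1.3]
grip_width: 0.0163
gripper_force: 68.7
[ 0.49083959 -0.26748211  0.05803148] tool-frame F [ 0.07 -0.72  1.33] [-0.033 -0.022  0.004]
```

```bash
cat > f.py <<'E'
from h import *
s=env.observe();M=np.array(s["tool_rot"]);p=np.array(s["position"])
X=(p[:2]-(.5465,-.3368))@np.array((.6266,-.7793))
print("  t",s["time_s"],"TCP X mm",round(X*1e3,1),"z",round(p[2],4),"F tool",np.round(M.T@s["ft_force"],2),"tilt",np.round(M[2],4))
E
python3 -m pendant '[[0,0.003,0,0,0,0,0],[0,0.006,0,0,0,0,0],[0,0.009,0,0,0,0,0],[0,0.012,0,0,0,0,0],[0,0.015,0,0,0,0,0]]' | grep ft; python3 f.py
python3 -m pendant '[[0,0.003,0,0,0,0,0],[0,0.006,0,0,0,0,0],[0,0.009,0,0,0,0,0],[0,0.012,0,0,0,0,0],[0,0.015,0,0,0,0,0]]' | grep ft; python3 f.py
```

```text
ft_force: [1.3, -2.4, -1.4]
  t 11.425 TCP X mm -103.5 z 0.0579 F tool [-2.72 -0.5   1.36] tilt [-1.9e-03  2.0e-04 -1.0e+00]
ft_force: [1.9, -1.9, -2.7]
  t 12.05 TCP X mm -119.2 z 0.0577 F tool [-2.63  0.29  2.74] tilt [-1.e-04  0.e+00 -1.e+00]
```

```bash

python3 -m pendant '[[0,0.002,0,0,0,0,0],[0,0.004,0,0,0,0,0],[0,0.006,0,0,0,0,0],[0,0.008,0,0,0,0,0],[0,0.01,0,0,0,0,0]]' | grep ft; python3 f.py
python3 - <<'E'
from h import *
I={c:env.get_image(c) for c in("top","side")}
for t in("tray_front","tray","stop_face","canister_left","canister_right"):
    for c in I:print(t,c,[(np.round(x["centre"],1).tolist(),round(x["conf"],2)) for x in env.tip_of(c,t)[:2]])
r=[]
im=I["side"]
for n,X in(("tray front @X",x) for x in(-20,-30,-40)):
    q=np.array((.5465,-.3368))+X/1e3*np.array((.6266,-.7793));print(X,np.round(proj(im,(*q,.028)),1))
E
```

```text
ft_force: [2.5, -2.7, -0.8]
  t 12.675 TCP X mm -129.2 z 0.0577 F tool [-3.63  0.22  0.81] tilt [ 0. -0. -1.]
tray_front top [([318.7, 181.5], 0.88)]
tray_front side [([325.8, 233.6], 0.57)]
tray top [([321.9, 177.4], 0.89)]
tray side [([331.9, 237.7], 0.48), ([215.0, 168.8], 0.45)]
stop_face top []
stop_face side [([335.1, 230.5], 0.68), ([312.7, 231.8], 0.67)]
canister_left top [([318.6, 168.4], 0.49), ([127.7, 243.6], 0.35)]
canister_left side [([334.1, 234.0], 0.48)]
canister_right top [([330.3, 182.8], 0.64), ([366.8, 153.9], 0.46)]
canister_right side [([372.2, 275.5], 0.61), ([330.5, 245.4], 0.6)]
-20 [324.4 235.3]
-30 [321.3 234.7]
-40 [318.4 234.2]
```

```bash

python3 -m pendant '[[0,0.002,0,0,0,0,0],[0,0.004,0,0,0,0,0],[0,0.006,0,0,0,0,0],[0,0.008,0,0,0,0,0],[0,0.01,0,0,0,0,0]]' | grep ft; python3 f.py
python3 -m pendant '[[0,0.001,0,0,0,0,0],[0,0.002,0,0,0,0,0],[0,0.003,0,0,0,0,0],[0,0.004,0,0,0,0,0],[0,0.005,0,0,0,0,0]]' | grep ft; python3 f.py
```

```text
ft_force: [1.4, -1.9, -1.3]
  t 13.9 TCP X mm -139.1 z 0.0578 F tool [-2.37 -0.11  1.27] tilt [-1.e-04  0.e+00 -1.e+00]
ft_force: [1.7, -2.2, -2.5]
  t 14.525 TCP X mm -144.1 z 0.0577 F tool [-2.8  -0.05  2.48] tilt [-0. -0. -1.]
```

```bash

python3 -m pendant '[[0,0.001,0,0,0,0,0],[0,0.002,0,0,0,0,0],[0,0.003,0,0,0,0,0]]' | grep ft; python3 f.py
```

```text
ft_force: [1.9, -2.7, -2.0]
  t 14.9 TCP X mm -147.1 z 0.0577 F tool [-3.29 -0.26  2.04] tilt [ 0. -0. -1.]
```

```bash

python3 -m pendant '[[0,0.0007,0,0,0,0,0],[0,0.0014,0,0,0,0,0],[0,0.002,0,0,0,0,0]]' >/dev/null; python3 f.py
python3 -m pendant '[[0,0.0005,0,0,0,0,0],[0,0.001,0,0,0,0,0]]'>/dev/null ; python3 f.py
```

```text
t 15.275 TCP X mm -149.1 z 0.0577 F tool [-3.21 -0.7   1.68] tilt [-0.  0. -1.]
  t 15.525 TCP X mm -149.9 z 0.0578 F tool [-4.35 -0.03  1.93] tilt [-5.e-04  1.e-04 -1.e+00]
```

```bash

python3 -m pendant '[[0,0.0005,0,0,0,0,0],[0,0.001,0,0,0,0,0]]'>/dev/null ; python3 f.py
```

```text
t 15.775 TCP X mm -150.1 z 0.058 F tool [-6.39  0.13  2.12] tilt [-2.2e-03  3.0e-04 -1.0e+00]
```

```bash

python3 -m pendant '[[0,0.0005,0,0,0,0,0],[0,0.001,0,0,0,0,0]]'>/dev/null ; python3 f.py
```

```text
t 16.025 TCP X mm -150.7 z 0.0581 F tool [-8.51  0.11  2.58] tilt [-3.3e-03  5.0e-04 -1.0e+00]
```

```bash

python3 -m pendant '[[0,0.0005,0,0,0,0,0],[0,0.001,0,0,0,0,0],[0,0.0015,0,0,0,0,0]]'>/dev/null ; python3 f.py
```

```text
t 16.4 TCP X mm -151.6 z 0.0583 F tool [-9.58 -0.23  2.3 ] tilt [-4.8e-03  8.0e-04 -1.0e+00]
```

```bash

python3 -m pendant '[[0,0.0004,0,0,0,0,0],[0,0.0008,0,0,0,0,0],[0,0.0012,0,0,0,0,0]]'>/dev/null ; python3 f.py
```

```text
t 16.775 TCP X mm -152.6 z 0.0584 F tool [-10.23   0.6    1.98] tilt [-5.3e-03  9.0e-04 -1.0e+00]
```

```bash

python3 -m pendant '[[0,0.0002,0,0,0,0,0],[0,0.0004,0,0,0,0,0],[0,0.0006,0,0,0,0,0]]' 115 >/dev/null ; python3 f.py
python3 - <<'E'
from h import *
for c in("top","side"):
    im=env.get_image(c);cv2.imwrite(f"pics/pull_{c}.png",im["image"])
    for t in("tray_front","tray_back","hook_tip","hook","stop_face"):print(t,c,[(np.round(x["centre"],1).tolist(),round(x["conf"],2)) for x in env.tip_of(c,t)[:2]])
    s=env.observe();p=np.array(s["position"]);M=np.array(s["tool_rot"]);tip=p-.168*M[:,0]+np.array([0,0,-.0237]);print(" pred tip",np.round(proj(im,tip),1),"elbow",np.round(proj(im,tip+[0,0,.028]),1))
s=cv2.imread("pics/pull_side.png");t=cv2.imread("pics/pull_top.png")
cv2.imwrite("pics/pull.png",np.hstack([cv2.resize(s[200:270,285:365],(457,400),interpolation=cv2.INTER_CUBIC),cv2.resize(t[145:205,290:340],(333,400),interpolation=cv2.INTER_CUBIC)]))
E
```

```text
t 17.15 TCP X mm -153.0 z 0.0585 F tool [-10.03   0.17   2.79] tilt [-5.7e-03  9.0e-04 -1.0e+00]
tray_front top [([313.0, 185.5], 0.77)]
tray_back top [([329.2, 172.7], 0.75), ([309.5, 186.4], 0.49)]
hook_tip top [([307.9, 186.3], 0.62), ([309.3, 184.9], 0.59)]
hook top [([311.1, 174.7], 0.26)]
stop_face top [([306.2, 186.5], 0.55), ([309.6, 184.9], 0.27)]
 pred tip [326.6 173.1] elbow [328.3 172.1]
tray_front side [([316.3, 234.0], 0.57)]
tray_back side [([336.9, 228.5], 0.5)]
hook_tip side [([336.2, 237.6], 0.84)]
hook side [([282.0, 227.1], 0.82), ([183.3, 176.2], 0.27)]
stop_face side [([313.1, 231.3], 0.5), ([216.6, 169.2], 0.3)]
 pred tip [335.2 235.4] elbow [335.9 228.8]
```

View pics/pull.png

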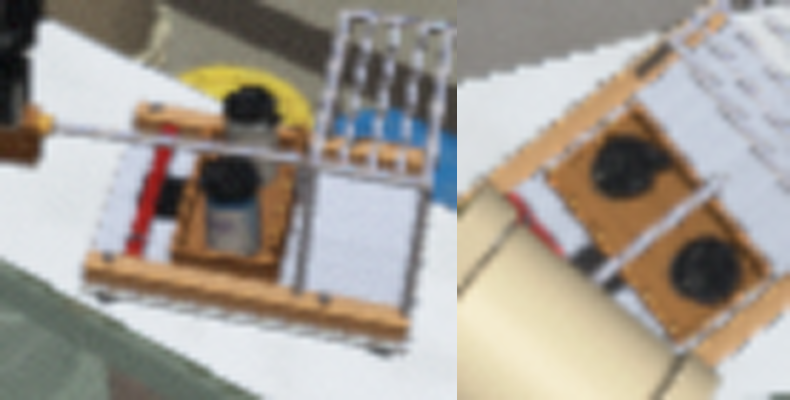

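The tray touches the black pad, both canisters stand, the rod lies level over the middle lane.

```bash

python3 -m pendant '[[0,0.0004,0,0,0,0,0],[0,0.0008,0,0,0,0,0]]'>/dev/null ; python3 f.py
```

```text
t 18.0 TCP X mm -153.7 z 0.0585 F tool [-9.83  1.66  2.2 ] tilt [-0.006  0.001 -1.   ]
```

```bash

python3 -m pendant '[[0,0.0004,0,0,0,0,0],[0,0.0008,0,0,0,0,0]]'>/dev/null ; python3 f.py
```

```text
t 18.25 TCP X mm -154.4 z 0.0586 F tool [-10.83   1.07   1.26] tilt [-0.0062  0.001  -1.    ]
```

```bash

python3 -m pendant '[[0,0,0,0,0,0,0],[0,0,0,0,0,0,0]]'>/dev/null ; python3 f.py
python3 -m pendant '[[0,0.0005,0,0,0,0,0],[0,0.001,0,0,0,0,0]]'>/dev/null ; python3 f.py
python3 - <<'E'
from h import *
for c in("top","side"):
    im=env.get_image(c);cv2.imwrite(f"pics/pull2_{c}.png",im["image"])
    d=cv2.absdiff(im["image"],cv2.imread(f"pics/pull_{c}.png")).max(2);v,u=np.nonzero(d>50);print(c,len(u))
    for t in("tray_front","tray_back","hook_tip","tray"):print(t,c,[(np.round(x["centre"],1).tolist(),round(x["conf"],2)) for x in env.tip_of(c,t)[:1]])
    s=env.observe();p=np.array(s["position"]);M=np.array(s["tool_rot"])
    for L in(.04,.06,.08,.1,.12):
        q=p-L*M[:,0]+np.array([0,0,.0043]);a=proj(im,q);col=im["image"][int(a[1])-5:int(a[1])+7,int(round(a[0]))].astype(int).sum(1)
        if c=="side":print(L,np.round(a,1),col-col.max())
E
```

```text
t 18.5 TCP X mm -154.4 z 0.0586 F tool [-9.99  1.11  1.06] tilt [-0.0061  0.001  -1.    ]
  t 18.75 TCP X mm -155.3 z 0.0586 F tool [-10.22   1.07   1.  ] tilt [-0.0065  0.001  -1.    ]
top 216
tray_front top [([311.4, 183.7], 0.62)]
tray_back top [([327.3, 170.5], 0.66)]
hook_tip top [([327.6, 174.7], 0.61)]
tray top [([317.0, 176.7], 0.56)]
side 186
tray_front side [([319.1, 231.9], 0.7)]
tray_back side [([338.2, 229.1], 0.55)]
hook_tip side [([335.3, 234.9], 0.69)]
tray side [([326.8, 234.6], 0.69)]
0.04 [296.5 222.1] [  -9   -2   -6  -26 -116 -198  -87  -11   -2    0   -5   -5]
0.06 [302.4 223.1] [  -6   -3  -11  -23 -119 -188  -17    0   -5   -2   -4   -6]
0.08 [308.4 224.1] [ -86 -155 -248 -210 -139 -152  -22    0   -4  -16  -17  -10]
0.1 [314.4 225.1] [   0 -178 -164  -41  -60 -217 -212 -174 -102  -69 -161 -342]
0.12 [320.4 226.1] [ -35 -156 -126    0 -108 -183 -269 -344 -362 -374 -407 -423]
```

The rod is pitching up in the jaws (~2.4°), so I ease off, re-level and lower the hook, then pull again with the harder grip.

```bash

python3 -m pendant '[[0,-0.003,0,0,0,0,0],[0,-0.006,0,0,0,0,0],[0,-0.009,0,0,0,0,0],[0,-0.009,0,0,0,0,0]]' 120 >/dev/null ; python3 f.py
cat > rod.py <<'E'
from h import *
im=env.get_image("side");g=im["image"].astype(float).sum(2)
s=env.observe();p=np.array(s["position"]);e=np.array((.6266,-.7793,0))
D=[];X=[]
for L in np.arange(.035,.085,.004):
    a=proj(im,p+L*e+np.array([0,0,.0043]));x=int(round(a[0]));r0=int(a[1])-6
    col=cv2.getRectSubPix(g.astype(np.float32),(1,13),(float(a[0]),float(a[1])))[:,0]
    w=np.clip(np.median(col)-30-col,0,None);k=int(np.argmax(w[2:11]))+2;sl=slice(k-1,k+2)
    d=(w[sl]*np.arange(13)[sl]).sum()/w[sl].sum()-6
    b=proj(im,p+L*e+np.array([0,0,.0143]));D.append(-d/(a[1]-b[1])*.01);X.append(L)
D=np.array(D);X=np.array(X);print(np.round(D*1e3,1))
q=np.polyfit(X,D,1)
for _ in range(3):
    k=abs(D-np.polyval(q,X))<.0015;q=np.polyfit(X[k],D[k],1)
print("rod pitch up rad",q[0],"height err at TCP mm",q[1]*1e3,"tip rise mm",1e3*np.polyval(q,.17))
E
python3 rod.py
```

```text
t 19.75 TCP X mm -149.7 z 0.0574 F tool [-0.22 -0.88  2.  ] tilt [ 2.1e-03 -3.0e-04 -1.0e+00]
[-1.5 -2.7 -2.5 -2.4 -2.4 -1.5 -2.3 -2.6 -2.4 -2.1 16.  16.  14.7]
rod pitch up rad -0.004353140668354025 height err at TCP mm -2.0092115362137797 tip rise mm -2.7492454498339645
```

```bash

python3 -m pendant '[[0,0,0.003,0,0,0,0],[0,0,0,0.006,0,0,0],[0,0,0,0.006,0,0,0]]' >/dev/null ; python3 f.py
python3 -m pendant '[[0,0.001,0,0,0,0,0],[0,0.002,0,0,0,0,0],[0,0.003,0,0,0,0,0]]' >/dev/null ; python3 f.py
python3 rod.py
```

```text
t 20.175 TCP X mm -149.4 z 0.0511 F tool [0.06 0.95 0.93] tilt [ 1.5e-03 -3.0e-04 -1.0e+00]
  t 20.55 TCP X mm -150.2 z 0.0523 F tool [-7.86 -0.59  2.68] tilt [-4.4e-03  6.0e-04 -1.0e+00]
[ -2.8  -2.6  -2.6  -2.4  -2.7  -2.5  -2.5  -2.7  -3.1  -2.3  19.1  19.5
 -19.8]
rod pitch up rad 0.0013438216789997987 height err at TCP mm -2.698426557993712 tip rise mm -2.4699768725637465
```

```bash

python3 -m pendant '[[0,0.0005,0,0,0,0,0],[0,0.001,0,0,0,0,0],[0,0.0015,0,0,0,0,0]]' >/dev/null ; python3 f.py
```

```text
t 20.975 TCP X mm -150.5 z 0.0526 F tool [-10.    -0.59   2.27] tilt [-0.0071  0.0011 -1.    ]
```

```bash

python3 -m pendant '[[0,0.0005,0,0,0,0,0],[0,0.001,0,0,0,0,0]]' >/dev/null ; python3 f.py
```

```text
t 21.225 TCP X mm -151.1 z 0.0527 F tool [-10.83   0.43   3.73] tilt [-0.0081  0.0012 -1.    ]
```

```bash

python3 -m pendant '[[0,0.0004,0,0,0,0,0],[0,0.0009,0,0,0,0,0]]' >/dev/null ; python3 f.py
python3 -m pendant '[[0,0,0,0,0,0,0],[0,0,0,0,0,0,0]]' >/dev/null ; python3 f.py
```

```text
t 21.475 TCP X mm -151.7 z 0.0529 F tool [-12.16   0.66   2.78] tilt [-0.0089  0.0013 -1.    ]
  t 21.725 TCP X mm -151.8 z 0.0528 F tool [-11.3   -0.77   2.57] tilt [-0.0087  0.0013 -1.    ]
```

```bash

python3 -m pendant '[[0,0.0004,0,0,0,0,0],[0,0.0006,0,0,0,0,0],[0,0.0006,0,0,0,0,0],[0,0.0006,0,0,0,0,0],[0,0.0006,0,0,0,0,0]]' >/dev/null ; python3 f.py
python3 -m pendant '[[0,0,0,0,0,0,0],[0,0.0002,0,0,0,0,0],[0,0.0003,0,0,0,0,0],[0,0.0003,0,0,0,0,0],[0,0.0003,0,0,0,0,0]]' >/dev/null ; python3 f.py; python3 rod.py
```

```text
t 22.35 TCP X mm -152.2 z 0.0529 F tool [-10.89  -0.03   3.25] tilt [-0.009   0.0013 -1.    ]
  t 22.975 TCP X mm -152.4 z 0.0529 F tool [-11.26   0.47   2.6 ] tilt [-0.0092  0.0014 -1.    ]
[-1.1 -0.7 -0.6  0.1 -0.2 -0.2  0.   0.3 -0.6 -0.5 18.7 18.5 19.2]
rod pitch up rad 0.016058381980655408 height err at TCP mm -1.2001976140862092 tip rise mm 1.5297273226252104
```

```bash

python3 -m pendant '[[0,-0.003,0,0,0,0,0],[0,-0.006,0,0,0,0,0],[0,-0.009,0,0,0,0,0],[0,-0.012,0,0,0,0,0],[0,-0.012,0,0,0,0,0]]' >/dev/null ; python3 f.py; python3 rod.py
```

```text
t 23.65 TCP X mm -144.3 z 0.0516 F tool [-0.47 -0.64  1.59] tilt [ 3.e-04 -0.e+00 -1.e+00]
[ -2.5  -2.5  -2.7  -2.5  -2.5  -2.3  -2.3  -2.8  -2.9  19.7  19.6 -19.
 -18.5]
rod pitch up rad -0.0069218615732461256 height err at TCP mm -2.1872201519572974 tip rise mm -3.3639366194091385
```

```bash

python3 -m pendant '[[0,0,0,-0.008,0,0,0],[0,0,0,-0.02,0,0,0],[0,0,0,-0.034,0,0,0],[0,0,0,-0.049,0,0,0],[0,0,0,-0.049,0,0,0]]' >/dev/null ; python3 f.py
python3 -m pendant '[[0,0.03,0,0,0,0,0],[0,0.06,0,0,0,0,0],[0,0.095,0,0,0,0,0],[0,0.13,0,0,0,0,0],[0,0.15,0,0,0,0,0]]' >/dev/null ; python3 f.py
python3 - <<'E'
from h import *
for c in("top","side"):
    im=env.get_image(c);cv2.imwrite(f"pics/after_{c}.png",im["image"])
    for t in("tray_front","stop_face","tray","canister_left","canister_right"):print(t,c,[(np.round(x["centre"],1).tolist(),round(x["conf"],2)) for x in env.tip_of(c,t)[:2]])
go(.412,.14,.1026,99.6)
E
```

```text
t 24.325 TCP X mm -143.6 z 0.1023 F tool [ 0.36 -0.2   1.48] tilt [-3.1e-03  7.0e-04 -1.0e+00]
  t 24.95 TCP X mm -296.1 z 0.1006 F tool [-0.36 -0.64  0.69] tilt [ 1.e-03 -3.e-04 -1.e+00]
tray_front top [([311.2, 185.1], 0.6)]
stop_face top [([308.3, 186.7], 0.72)]
tray top [([320.3, 181.0], 0.72)]
canister_left top [([315.3, 175.8], 0.54)]
canister_right top [([367.7, 176.0], 0.64), ([323.3, 187.6], 0.61)]
tray_front side []
stop_face side [([312.7, 229.4], 0.51)]
tray side [([326.3, 239.7], 0.59)]
canister_left side [([330.6, 231.8], 0.68)]
canister_right side [([372.1, 277.1], 0.76), ([386.8, 260.7], 0.52)]
shift [ 0.162   0.1939 -0.0019] turn [-0.000e+00 -1.000e-04  5.092e-01] pos [ 0.3623 -0.1077  0.1007] ft [-0.26 -0.59 -0.57] t 25.55 grip 0.01344785936405314
```

```bash

python3 -m pendant '[[0,0.032,0.039,0,0,0,0.1],[0,0.065,0.078,0,0,0,0.2],[0,0.098,0.117,0,0,0,0.3],[0,0.13,0.155,0,0,0,0.4],[0,0.162,0.194,0,0,0,0.509]]' >/dev/null
python3 -m pendant '[[0,0,0,0.02,0,0,0],[0,0,0,0.045,0,0,0],[0,0,0,0.062,0,0,0],[0,0,0,0.072,0,0,0],[0,0,0,0.072,0,0,0]]' >/dev/null;python3 f.py
```

```text
t 26.8 TCP X mm -456.2 z 0.0284 F tool [-0.52  0.35  0.8 ] tilt [ 1.e-04 -1.e-03 -1.e+00]
```

```bash

python3 -m pendant '[[0,0,0,0.002,0,0,0],[0,0,0,0.0035,0,0,0],[0,0,0,0.0035,0,0,0]]' >/dev/null;python3 f.py
```

```text
t 27.175 TCP X mm -456.1 z 0.0254 F tool [0.59 0.59 1.78] tilt [-0.e+00  4.e-04 -1.e+00]
```

```bash

python3 -m pendant '[[0,0,0,0.0005,0,0,0],[0,0,0,0.001,0,0,0],[0,0,0,0.001,0,0,0]]' >/dev/null;python3 f.py
```

```text
t 27.55 TCP X mm -456.2 z 0.0242 F tool [ 0.92 -0.16  0.83] tilt [ 0. -0. -1.]
```

```bash

python3 -m pendant '[[0,0,0,0.0005,0,0,0],[0,0,0,0.001,0,0,0],[0,0,0,0.001,0,0,0]]' >/dev/null;python3 f.py
```

```text
t 27.925 TCP X mm -455.9 z 0.0239 F tool [ 0.26 -0.93 -9.03] tilt [-2.0e-04  1.4e-03 -1.0e+00]
```

```bash

python3 -m pendant '[[0,0,0,-0.0006,0,0,0],[0,0,0,-0.0006,0,0,0]]' 20 >/dev/null;python3 f.py
python3 -m pendant '[[0.35,0,0,-0.0006,0,0,0],[0.6,0,0,-0.0006,0,0,0],[1,0,0,-0.0006,0,0,0],[1,0,0,-0.0006,0,0,0],[1,0,0,-0.0006,0,0,0]]' | grep -E "width|ft"
python3 -m pendant '[[1,0,0,-0.03,0,0,0],[1,0,0,-0.07,0,0,0],[1,0,0,-0.12,0,0,0],[1,0,0,-0.17,0,0,0],[1,0,0,-0.2,0,0,0]]' | grep -E "position|ft"
python3 -m pendant '[[1,0,0,0,0,0,0],[1,0,0,0,0,0,0],[1,0,0,0,0,0,0]]' >/dev/null
python3 - <<'E'
from h import *
np.set_printoptions(precision=4,suppress=True)
I={c:env.get_image(c) for c in("top","side")}
for t in("hook","hook_tip","tray_front","stop_face","canister_left","canister_right"):
    r={}
    for c in I:
        l=env.tip_of(c,t);print(t,c,[(np.round(x["centre"],1).tolist(),round(x["conf"],2)) for x in l[:2]])
        if l:r[c]=ray(I[c],l[0]["centre"])
    if len(r)==2:print("  ",tri(*r.values()))
# compare with initial: hook strip in side picture
a=cv2.imread("pics/side1.png")[160:215,205:265].astype(int);b=I["side"]["image"][160:215,205:265].astype(int)
print("side hook diff px>60:",(abs(a-b).max(2)>60).sum())
from rect import rect
for c in I:
    r=rect(I[c],-51.2,(.5465,-.3368),.036);hsv=cv2.cvtColor(r,cv2.COLOR_BGR2HSV)
    m=((hsv[...,0]>8)&(hsv[...,0]<20)&(hsv[...,1]>110))[110:450]
    w=m.sum(0);print(c,"brown tray x range",[-100+u/3.5 for u in np.nonzero(w>80)[0][[0,-1]]])
    red=((hsv[...,0]<6)|(hsv[...,0]>174))&(hsv[...,1]>130);print("  red x",-100+np.percentile(np.nonzero(red)[1],[5,95])/3.5)
    l=[(-100+u/3.5,80-(v)/3.5) for v,u in zip(*np.nonzero(r.max(2)<60))];l=np.array(l)
    for s in(1,-1):
        k=l[(l[:,1]*s>12)&(l[:,1]*s<50)&(l[:,0]>-40)&(l[:,0]<30)];print("  dark lid",k.mean(0) if len(k) else None,k.std(0) if len(k) else None)
E
```

```text
t 28.175 TCP X mm -456.0 z 0.024 F tool [-0.4  -0.01 -5.55] tilt [-1.e-04  6.e-04 -1.e+00]
ft_force: [0.1, -0.6, -0.4]
grip_width: 0.0853
position: [0.4121, 0.1404, 0.2268]
ft_force: [-0.4, 0.7, -0.5]
hook top [([183.2, 212.9], 0.68)]
hook side [([223.6, 188.6], 0.67)]
   [ 0.4135  0.1553 -0.0003]
hook_tip top [([236.0, 203.4], 0.74), ([308.6, 185.9], 0.63)]
hook_tip side [([253.0, 210.3], 0.61)]
   [ 0.4446 -0.0289 -0.0103]
tray_front top [([309.3, 185.6], 0.56)]
tray_front side [([329.9, 239.4], 0.66), ([316.4, 231.4], 0.61)]
   [ 0.5359 -0.3106 -0.0028]
stop_face top [([306.4, 186.9], 0.63)]
stop_face side [([314.5, 230.7], 0.47)]
   [ 0.5137 -0.2831  0.0301]
canister_left top [([314.3, 173.7], 0.45)]
canister_left side [([331.5, 230.2], 0.46)]
   [ 0.5618 -0.3122  0.028 ]
canister_right top [([325.9, 186.1], 0.64), ([373.2, 173.6], 0.47)]
canister_right side [([325.0, 240.6], 0.59), ([373.1, 275.7], 0.5)]
   [ 0.5117 -0.3466  0.0348]
side hook diff px>60: 0
top brown tray x range [np.float64(-46.857142857142854), np.float64(16.0)]
  red x [-71.7143 -64.2857]
  dark lid [-5.1536 34.9339] [9.4541 7.4746]
  dark lid [ -5.9985 -32.9692] [9.3104 8.0939]
side brown tray x range [np.float64(-45.142857142857146), np.float64(17.14285714285714)]
  red x [-66.5714 -58.2857]
  dark lid [-15.8302  19.6508] [7.6567 4.7935]
  dark lid [-16.9981 -12.6642] [1.6414 0.3398]
```

```bash
python3 -c "
from rig import env
print(env.close_job())"
```

```text
the job is handed in; nothing more can be done
None
```

I handed the job in at about 30 s of the 70 s allowed, but the hand-in gave no verdict: the tray was held on the buffer pad at about 11–12 N by the wrist force for over a second and, by the last pictures, sits about 15 mm from the stop bar with both canisters in it, while the hook stands back where it was; I did not re-check the two jars.

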